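Slide a macaron tub along the fence into the lid press and press its lid home

ROBOT

A 6-joint arm with a two-finger parallel gripper is mounted at the origin on the work surface. World frame = base frame: x ahead of the robot, y to its left, z up, the work surface at z = 0. Lengths are in m, angles in rad, forces in N, time in s.
With the tool pointing down it reaches from about 0.4 to 0.825 m from the base axis. Payload 7 kg.
Tool frame: the origin (TCP) lies at the very end of the fingers, on their centre line; the grasp point (between the pads) lies robot.hold_point_z behind it (robot.hold_point_z is the distance from the TCP to the grasp point, in m); z points along the fingers, y is the direction in which the jaws open and shut (so a half turn about z gives the same grasp; the last joint's range is limited). The gripper opens to 85 mm and grips with 20 to 120 N. Pads are 22 mm wide; open, the fingers measure 114 mm over their backs; the gripper's body (76 mm by 85 mm) begins 54 mm behind the grasp point. The pads swing forward as they close: fully open they stand 13 mm farther back than shut.
Start: joints at [1.507, 0.359, 0.012, 0, -1.224, -0.288], TCP at [0.233, 0.634, 0.231] pointing down, gripper open.
Joint ranges: [-3.07, 3.07], [-1.43, 2.12], [-1.02, 1.25], [-3.03, 1.67], [-3.05, -0], [-3.03, 3.03]. Speed limits (rad/s): [2.39, 2.39, 3.01, 3.14, 3.14, 3.14].

INTERFACE

Orientations are given as [roll, pitch, yaw] about the fixed x, y, z axes, in that order (R = Rz(yaw) Ry(pitch) Rx(roll)).
In Python, from bench import robot gives the robot as it stands. The module is installed in compiled form; this text tells all that it offers.
- The arm moves only by the shell command python3 -m pendant 'ROWS' [FORCE]. ROWS is text: rows parted by semicolons, each of 5 numbers parted by spaces: the closure, from -1 (fully open) to 1 (shut), then the shift along the tool's x, y, z in m, then the turn about the tool's z in degrees. A call has exactly 8 rows; each row shifts and turns the commanded pose from where the row before left it, along the tool's axes as they then stand; what a row does not reach is not made up. A row lasts 1/10 s, in which the tool goes at most 50 mm and 8.59 degrees, less where a joint would pass 70% of its speed; a pose out of reach is approached as far as the arm can. A call is refused whole if a number of a shift passes 0.05 or a number of a turn 8.59, either way. A call with a gripper value outside its range is refused whole. The fingers move at their own pace and stop on an object; FORCE is the grip in N (left out, the last holds). Time passes only in rows, so rows that do not move let the fingers close, or fill a call up. It gives the time, the measured TCP pose, the force and the opening at its end, in the units of the state.
- robot.read_state(): the state, without advancing time (a new reading comes with each control period).
- robot.snapshot(name): name is "side" or "top" or "wrist"; returns (picture, depth): 400x640x3 uint8, red, green, blue; 400x640 float32, m along the optical axis (not along the pixel's ray), 0 where there is no reading.
- robot.camera_params(name): a dict with "K" (3x3 intrinsics, pixels), "R" (3x3) and "t" (3): a world point X has camera coordinates R X + t. Camera axes: x right, y down, z forward; pixel columns grow to the right and rows downward; lengths in m; the calibration is good to about 2 mm. A picture is of the moment at which its call begins: read the wrist's pose just before it. camera_params takes no time and is no camera call; for the wrist camera it gives the pose at the moment of the call.
- robot.job_done(): hands the job in, once; it reports no verdict.
The state is a dict: "time": time; "q": joint angles; "joint_velocities": joint speeds; "effort": joint torques, N m; "tcp_pos": TCP position; "orientation": TCP orientation; "force": force on the tool from outside, world axes, zero at the start; "wrist_torque": the same for the moment, N m; "finger_gap": opening from 0.0 (shut) to 1.0 (fully open).
Only numpy, scipy, OpenCV 4.12 (cv2) and the standard library are available. Lean on these libraries where they do the work, as an engineer would, in place of code of your own. Each camera call takes 0.05 s, during which the arm holds its last target.

TASK

Close the tub of macarons that stands on the bed of the lid press: push it gently along the fence, upright, under the press head until it is snug against the end stop and the spring catch has come up behind it, then press the palm knob down until the lid is fully home and let the ram come right back up. Leave the tub in the press with its lid on, do not shove it or force the knob hard, and leave the finished tubs, the spare lids and the bowl where they are.

Things in the scene. Friction and masses are not known exactly. Their poses are not given: they have to be found in the camera images.
- press: White hand lid press, fixed to the bench. Origin: bench top under the ram axis; z up; +y is the way a tub is pushed; +x points from the lane to the fence. Steel bed plate, top 12 mm above the bench, y -330 to +70 mm, x -85 to +60 mm; its -x side is open. The smooth tub slides easily on bed and fence (friction about 0.3). A tub against fence and end stop has its axis on x = 0, y = 0.
- fence_mid (a point): Middle of the aluminium fence's inner face, on its top edge: x = +50, y = -137 mm in the press frame, 47 mm above the bench. The fence runs straight along y, 6 mm thick, from y = -330 to +55 mm; brackets and hand screws behind it reach out to x = +88 mm.
- end_stop (a point): Centre of the rubber face of the flat end stop across the lane: x = 0, y = +50 mm in the press frame, 37 mm above the bench. The stop is rigid and 62 mm tall from the bench.
- press_head (a point): Middle of the lower front edge of the white press head, which overhangs the nest: x = 0, y = -40 mm in the press frame, 130 mm above the bench. Head: x -48 to +48, y -40 to +145, 130 to 190 mm above the bench. An upright gripper's body can strike it when pushing low behind the tub: lean the tool back some 40 degrees and touch the tub 30 to 50 mm above the bench.
- press_nest (a point): Centre of the nest: point on the bed's top surface (12 mm above the bench) on the ram axis; the centre of the tub's underside belongs here. Axes as those of the press.
- press_ram (a joint): How far the ram is pushed down (m): 0 up, limit 0.040. Its 80 mm disc hangs 113 to 116 mm above the bench when up, about 20 mm over an unpressed lid. A spring lifts it again: about 3.5 N to start it, 5.5 N at 25 mm. From about 0.021 it drives the lid (some 14 N in all); at about 0.026 the lid is home and the force rises steeply.
- ram_top (a point): Centre of the flat top of the black palm knob on top of the ram (52 mm across, 22 mm tall), 254 mm above the bench when the ram is up. It is pressed straight down.
- press_catch (a joint): Spring catch in the bed on the lane's centre line (m pressed down): 0 up, limit 0.007. A dark steel wedge 18 mm wide, sloping up along +y to an edge about 4 mm above the bed at y = -54 mm, then a steep face. The tub slides over it, pushing it down with about 1 N; it pops up behind a tub that stands within about 3 mm of the end stop.
- tub: The tub to close: clear, round, straight-sided, full of yellow macarons, 100 mm across, rim at 70 mm; white lid 99 mm across, 8 mm thick, 5 mm proud of the rim, its top 83 mm above the underside (78 home). 0.25 to 0.45 kg; too wide to grip. Origin: centre of the underside; z up. Starts on the press bed, 5 to 45 mm clear of the fence, 170 to 240 mm short of the nest.
- tub_lid (a joint): How far the tub's lid is pressed on (m): 0 resting proud, 0.005 fully home. It takes about 8 N on the lid and stays where it is left.
- closed_tub_a: A finished tub with its lid on, 100 mm across, 78 mm tall, standing on the bench left of the press. Leave alone. Origin: centre of its underside.
- closed_tub_b: A second finished tub like it, left of the press. Leave alone. Origin: centre of its underside.
- lid_stack: Stack of five white lids, 99 mm across, 45 mm tall, on the bench at the near left of the press. Leave alone. Origin: centre of its underside.
- bowl: Steel bowl, 170 mm across, 75 mm tall, on the bench right of the press's infeed. Leave alone. Origin: centre of its underside.

How it is judged:
By the outcome, as a careful person would: the job done as asked, in the order asked, and still so for the second after the job is handed in, with the robot touching nothing.
It also fails if it takes over 54 s, if anything falls off the work surface, if the arm or the gripper's body presses on something with over 40 N, if the wrist force passes 120 N, or if a joint passes its speed limit or range.

## Working session

There is one attempt and no reset: what is moved stays moved. The work goes in short steps, Python scripts to look and compute and a shell command to move; the robot and the scene stay as the last step left them, time stands still between calls to the robot, and variables do not carry over. Pictures are saved under pics/ and viewed, and the job is handed in when it is done.

```bash
mkdir -p pics; python3 - <<'E'
from bench import robot
import cv2,numpy as np
print(robot.read_state(), robot.hold_point_z)
for n in ["side","top"]:
    p,d=robot.snapshot(n); c=robot.camera_params(n)
    cv2.imwrite(f"pics/{n}0.png",p[:,:,::-1]); np.savez(f"{n}0.npz",p=p,d=d,**c)
    print(n,c)
E
```

```text
{'time': 0.0, 'q': array([ 1.50712584e+00,  3.59373236e-01,  1.10735983e-02, -3.42695011e-04,
       -1.22408274e+00, -2.88081727e-01]), 'joint_velocities': array([-0.00079535, -0.00156005,  0.00078919,  0.00084769, -0.00181042,
        0.00079087]), 'effort': array([-6.06188514e-04, -5.83317626e+01,  2.93412602e+01,  6.93640485e+00,
       -5.90683325e-03,  9.59420703e-07]), 'tcp_pos': array([0.23244067, 0.63321707, 0.23038026]), 'orientation': array([ 3.13998042e+00, -1.41781418e-04, -3.51868806e-01]), 'force': array([-0.58781169, -0.54152349,  0.63513019]), 'wrist_torque': array([-0.01882741, -0.02606055, -0.01080172]), 'finger_gap': 0.998355111709998} 0.0187
side {'K': array([[452.25643105,   0.        , 321.36005504],
       [  0.        , 452.25643105, 193.49248594],
       [  0.        ,   0.        ,   1.        ]]), 'R': array([[-0.28639168,  0.95804973,  0.01097818],
       [ 0.77427457,  0.23817399, -0.58632077],
       [-0.56433917, -0.15941726, -0.81000459]]), 't': array([ 0.1381952 , -0.25930706,  1.89835511])}
top {'K': array([[476.32757324,   0.        , 316.60559759],
       [  0.        , 476.32757324, 190.36709444],
       [  0.        ,   0.        ,   1.        ]]), 'R': array([[ 0.03026283, -0.9994889 ,  0.01030061],
       [-0.99829189, -0.03073862, -0.04968333],
       [ 0.04997457, -0.00877946, -0.9987119 ]]), 't': array([-0.0397823 ,  0.46465297,  1.52923342])}
```

View pics/side0.png

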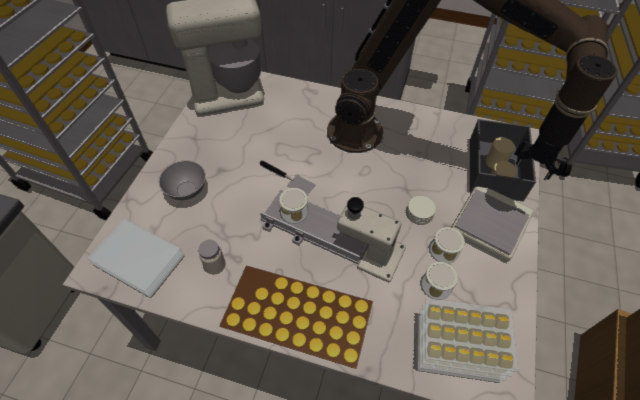

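View pics/top0.png

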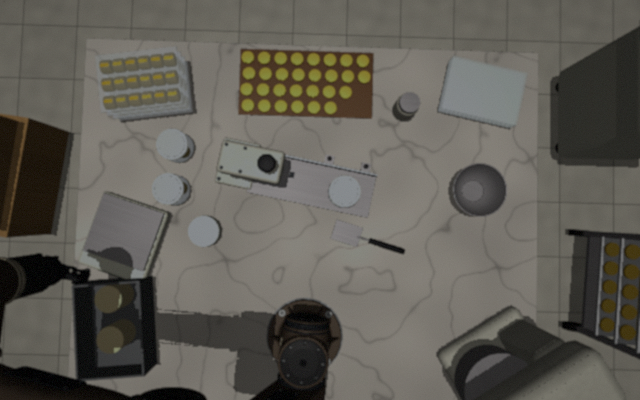

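```bash
cat > h.py <<'E'
import numpy as np,cv2
def load(n):
    z=np.load(n+"0.npz"); return z
def ray(c,u,v,z):
    d=np.linalg.inv(c["K"])@np.array([u,v,1.]); R=c["R"]; o=-R.T@c["t"]; w=R.T@d
    return o+w*(z-o[2])/w[2]
def cloud(c,d):
    v,u=np.mgrid[0:400,0:640]; P=np.stack([(u-c["K"][0,2])/c["K"][0,0]*d,(v-c["K"][1,2])/c["K"][1,1]*d,d],-1)
    return (P-c["t"])@c["R"]
E
python3 - <<'E'
from h import *
for n,(x0,x1,y0,y1) in dict(top=(205,395,125,225),side=(250,415,180,285)).items():
    z=load(n); p=z["p"][y0:y1,x0:x1,::-1]
    cv2.imwrite(f"pics/{n}_z.png",cv2.resize(np.clip(p*1.5,0,255).astype(np.uint8),None,fx=4.2,fy=4.2,interpolation=cv2.INTER_CUBIC))
z=load("top");W=cloud(z,z["d"])
H=W[...,2]
roi=np.zeros_like(H,bool);roi[125:225,205:395]=True
for lo,hi in [(.24,.27),(.18,.2),(.085,.1),(.04,.055),(.008,.016)]:
    m=roi&(H>lo)&(H<hi); pts=W[m]
    print(lo,m.sum(),pts.mean(0),np.median(pts[:,2]), cv2.minAreaRect((pts[:,:2]*1000).astype(np.float32)))
    mm=m.astype(np.uint8); n,l,s,c=cv2.connectedComponentsWithStats(mm)
    for i in range(1,n):
        if s[i,4]>25: print('   ',s[i],W[l==i].mean(0))
E
```

```text
0.24 283 [0.52467607 0.11689804 0.25303415] 0.2534153679946873 ((524.78369140625, 117.3718490600586), (49.80596923828125, 49.33142852783203), 4.3518877029418945)
    [257 154  19  19 283] [0.52467607 0.11689804 0.25303415]
0.18 1797 [0.53419693 0.17637064 0.18962867] 0.18974346244873444 ((534.7261352539062, 169.68408203125), (184.82611083984375, 95.8955307006836), 79.8575210571289)
    [ 217  140   68   44 1797] [0.53419693 0.17637064 0.18962867]
0.085 758 [ 0.46237897 -0.10952082  0.09492274] 0.09504791744044072 ((462.7950134277344, -109.35343933105469), (95.39073944091797, 97.39372253417969), 46.97514343261719)
    [329 175  32  33 758] [ 0.46237897 -0.10952082  0.09492274]
0.04 310 [0.49394053 0.02294234 0.0459318 ] 0.04569053478780699 ((481.0010681152344, 61.35499572753906), (186.91331481933594, 560.2935791015625), 9.605247497558594)
    [285 155  93  21 223] [ 0.54461608 -0.07625575  0.04633388]
    [205 216  13   9  80] [0.35779437 0.30813641 0.04494785]
0.008 2797 [ 0.48091377 -0.0084674   0.01202895] 0.012015959150343676 ((514.40966796875, 31.711151123046875), (323.1371765136719, 611.6648559570312), 2.2065463066101074)
    [ 247  158  129   60 2550] [ 0.47735025 -0.01783969  0.0121197 ]
```

View pics/top_z.png

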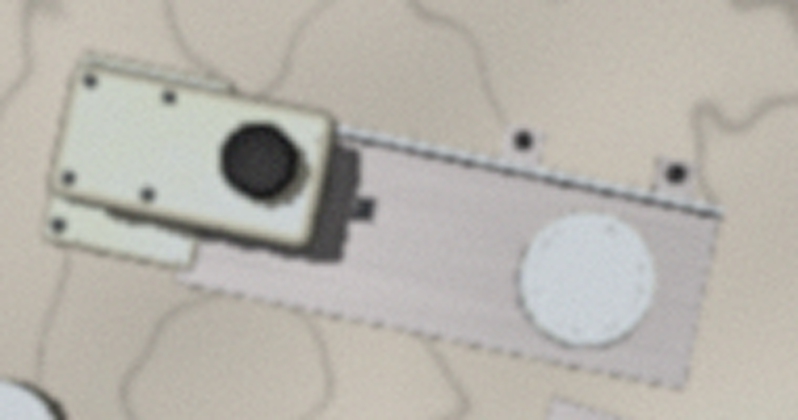

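View pics/side_z.png

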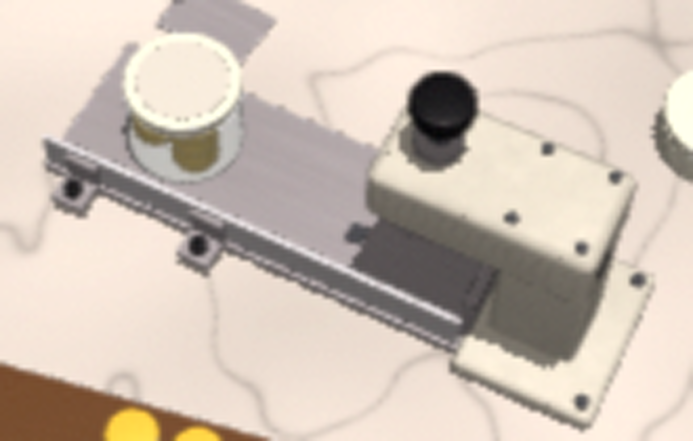

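```bash
python3 - <<'E'
from h import *
z=load("top");W=cloud(z,z["d"]);H=W[...,2]
m=(H>.04)&(H<.055); m[:, :285]=0;m[:,378:]=0;m[:155]=0;m[176:]=0
pts=W[m]; vx,vy,x0,y0=cv2.fitLine(pts[:,:2].astype(np.float32),cv2.DIST_HUBER,0,1e-4,1e-4).ravel()
print('fence dir',np.degrees(np.arctan2(vx,vy)),len(pts),x0,y0)
m2=(H>.185)&(H<.195); m2[:135]=0; m2[190:]=0;m2[:,:210]=0;m2[:,:300]&=True
pts2=(W[m2][:,:2]*1000).astype(np.float32)
print(cv2.minAreaRect(pts2))
tub=np.array([.46238,-.10952]);
# hull-based refine of circles
for n,lo,hi,roi in [("lid",.085,.1,(325,365,170,212)),("knob",.24,.27,(250,285,148,178))]:
    m=(H>lo)&(H<hi); mm=np.zeros_like(m); mm[roi[2]:roi[3],roi[0]:roi[1]]=m[roi[2]:roi[3],roi[0]:roi[1]]
    q=(W[mm][:,:2]*1000).astype(np.float32); print(n,cv2.minEnclosingCircle(q),q.mean(0),np.median(W[mm][:,2]))
    # colour edges, side check
z2=load("side");
hsv=cv2.cvtColor(z2["p"],cv2.COLOR_RGB2HSV)
for u,v in [(355,204)]: print(ray(z2,u,v,.254))
W2=cloud(z2,z2["d"])
for n,lo,hi,c in [("lid",.09,.1,(293,199)),("knob",.248,.262,(355,204))]:
    mm=(W2[...,2]>lo)&(W2[...,2]<hi); k=np.zeros_like(mm); k[c[1]-20:c[1]+20,c[0]-20:c[0]+20]=1; mm&=k
    q=(W2[mm][:,:2]*1000).astype(np.float32); print(n,cv2.minEnclosingCircle(q),q.mean(0),len(q))
for t in [10.1,10.5]:
  t=np.radians(t)
  ex=np.array([np.cos(t),-np.sin(t)]);ey=np.array([np.sin(t),np.cos(t)]);K=np.array([.5247,.1170])
  for nm,P in [("tub",tub),("fence",np.array([x0,y0]))]: print(nm,(P-K)@ex,(P-K)@ey)
E
```

```text
fence dir 10.1847925 223 0.54754984 -0.056936007
((534.23486328125, 170.01002502441406), (182.7937469482422, 94.27252960205078), 79.5899429321289)
lid ((462.39788818359375, -109.36096954345703), 49.52801513671875) [ 462.37903 -109.52085] 0.09504791744044072
knob ((525.2942504882812, 117.695068359375), 25.970325469970703) [524.6759  116.89801] 0.2534153679946873
[0.53200359 0.11851299 0.254     ]
lid ((464.1939697265625, -111.25868225097656), 52.37150955200195) [ 465.85886 -108.41249] 480
knob ((527.614990234375, 117.59059143066406), 27.764907836914062) [529.89667 118.16286] 186
tub -0.02163016738165001 -0.23393851469786203
fence 0.05299833196723486 -0.16723344969987816
tub -0.01999645460490445 -0.23408381961005764
fence 0.05416454067815048 -0.16685937918785354
```

The top view at about (266,163) shows the knob, and at (345,191) the lid of the tub. The fence is the bright line from (285,155) to (377,176). That puts the press yaw at about -10.25° and the tub at press (-21,-234) mm. The head is tall, so I'll push with the back of one open finger; that keeps the body about 57 mm further back.

```bash
python3 -m pendant '-1 .0363 .0311 -.009 0;-1 .0363 .0311 -.009 0;-1 .0363 .0311 -.009 0;-1 .0363 .0311 -.009 0;-1 .0363 .0311 -.009 0;-1 .0363 .0311 -.009 0;-1 .0363 .0311 -.009 0;-1 .0363 .0311 -.009 0' 60
```

```text
time: 0.9
tcp_pos: [0.4198, 0.298, 0.3036]
orientation: [3.142, 0.0, -0.351]
force: [1.1, 1.2, -0.8]
finger_gap: 1.004
```

```bash
python3 -m pendant '-1 .011 .028 0 0;-1 .011 .028 0 0;-1 .011 .028 0 0;-1 .011 .028 0 0;-1 .011 .028 0 0;-1 .011 .028 0 0;-1 .011 .028 0 0;-1 .011 .028 0 0'; cat >> h.py <<'E'
T=np.radians(10.25); EX=np.array([np.cos(T),-np.sin(T)]); EY=np.array([np.sin(T),np.cos(T)]); K=np.array([.525,.117])
def topress(P): P=np.asarray(P)[:2]-K; return np.array([P@EX,P@EY])
def toworld(p): return K+p[0]*EX+p[1]*EY
def rep(goal=None):
    "goal press xy (m), z; prints tool shifts to go there"
    from bench import robot
    s=robot.read_state(); psi=s['orientation'][2]
    print('t',round(s['time'],2),'tcp',s['tcp_pos'].round(4),'press',topress(s['tcp_pos']).round(4),'rpy',np.degrees(s['orientation']).round(1),'F',s['force'].round(1),'gap',round(s['finger_gap'],3))
    if goal is not None:
        d=toworld(goal[:2])-s['tcp_pos'][:2]; c,q=np.cos(psi),np.sin(psi)
        print('shift',np.round([c*d[0]+q*d[1],q*d[0]-c*d[1],s['tcp_pos'][2]-goal[2]],4))
E
python3 -c "from h import *;rep((-.042,-.313,.3))"
```

```text
time: 1.7
tcp_pos: [0.4245, 0.0581, 0.3032]
orientation: [-3.142, 0.0, -0.352]
force: [1.0, 0.3, -0.2]
finger_gap: 1.002
t 1.7 tcp [0.4245 0.0581 0.3032] press [-0.0884 -0.0758] rpy [-180.     0.   -20.1] F [ 1.   0.3 -0.2] gap 1.002
shift [0.0865 0.2257 0.0032]
```

```bash
python3 -m pendant '-1 .0108 .0282 0 0;-1 .0108 .0282 0 0;-1 .0108 .0282 0 0;-1 .0108 .0282 0 0;-1 .0108 .0282 0 0;-1 .0108 .0282 0 0;-1 .0108 .0282 0 0;-1 .0108 .0282 0 5'
python3 - <<'E'
from h import *
from bench import robot
rep((-.042,-.313,.025))
for n in ["wrist","top"]:
    p,d=robot.snapshot(n); cv2.imwrite(f"pics/{n}1.png",p[:,:,::-1])
E
```

```text
time: 2.5
tcp_pos: [0.4279, -0.1834, 0.3032]
orientation: [-3.142, 0.0, -0.44]
force: [0.9, 0.7, -0.2]
finger_gap: 0.993
t 2.5 tcp [ 0.4279 -0.1834  0.3032] press [-0.0421 -0.3129] rpy [-180.     0.   -25.2] F [ 0.9  0.7 -0.2] gap 0.993
shift [2.000e-04 1.000e-04 2.782e-01]
```

View pics/wrist1.png

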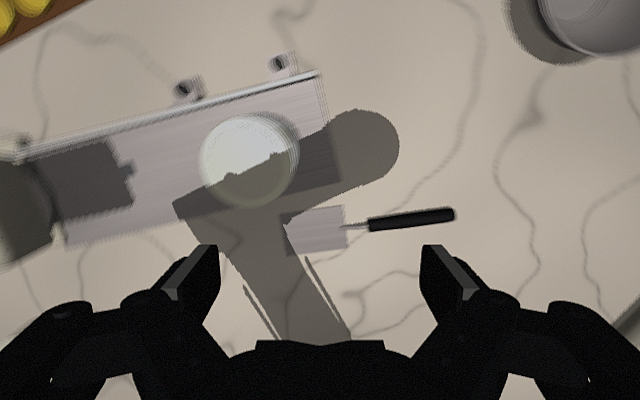

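View pics/top1.png

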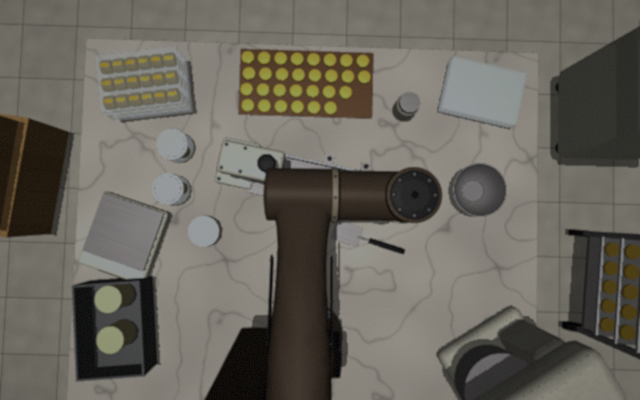

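```bash
python3 - <<'E'
from h import *
from bench import robot
s=robot.read_state(); print(s['q'].round(3))
p,d=robot.snapshot("top"); c=robot.camera_params("top"); W=cloud(c,d)
for u,v in [(290,195),(290,250),(340,195),(413,195),(380,185),(300,350)]: print(u,v,W[v,u].round(3))
p,d=robot.snapshot("side"); c=robot.camera_params("side"); np.savez("sideB.npz",p=p,d=d,**c)
cv2.imwrite("pics/side1.png",p[:,:,::-1])
E
```

```text
[ 0.017 -0.036 -0.307  0.    -1.301  1.109]
290 195 [0.42  0.027 0.726]
290 250 [0.327 0.022 0.748]
340 195 [ 0.423 -0.06   0.722]
413 195 [ 0.426 -0.183  0.743]
380 185 [ 0.443 -0.13   0.718]
300 350 [ 0.177 -0.     0.799]
```

View pics/side1.png

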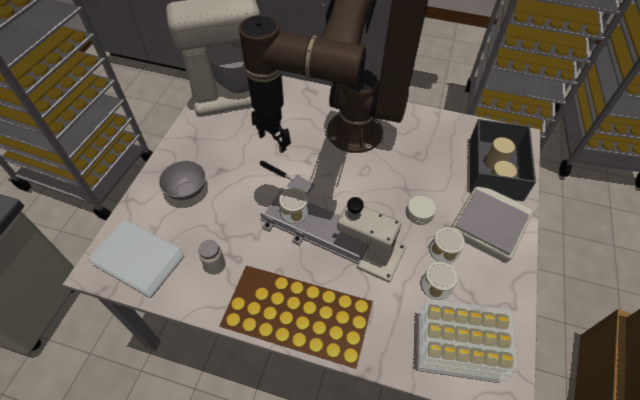

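```bash
python3 - <<'E'
from h import *
z=load("side"[:4]) if 0 else np.load("sideB.npz"); W=cloud(z,z["d"])
from bench import robot
s=robot.read_state(); psi=s['orientation'][2]
D=W-s['tcp_pos']; c,q=np.cos(psi),np.sin(psi)
tx=c*D[...,0]+q*D[...,1]; ty=q*D[...,0]-c*D[...,1]; up=D[...,2]
m=(z["d"]>0)&(abs(tx)<.08)&(abs(ty)<.13)&(up>-.02)&(up<.3)
for a in np.arange(-.02,.2,.01):
    k=m&(up>=a)&(up<a+.01)
    if k.sum(): print(round(a,3),k.sum(),'ty',ty[k].min().round(3),ty[k].max().round(3),'tx',tx[k].min().round(3),tx[k].max().round(3))
p=z["p"][80:170,220:320,::-1]; cv2.imwrite("pics/grip1.png",cv2.resize(np.clip(p*2.,0,255).astype(np.uint8),None,fx=6,fy=6,interpolation=cv2.INTER_CUBIC))
E
```

```text
0.01 14 ty -0.048 0.048 tx -0.013 0.011
0.02 24 ty -0.056 0.055 tx -0.011 0.01
0.03 31 ty -0.059 0.056 tx -0.011 0.013
0.04 29 ty -0.06 0.049 tx -0.01 0.012
0.05 19 ty -0.065 0.065 tx -0.006 0.014
0.06 60 ty -0.076 0.074 tx -0.012 0.015
0.07 59 ty -0.076 0.071 tx -0.012 0.018
0.08 68 ty -0.074 0.069 tx -0.011 0.019
0.09 61 ty -0.073 0.068 tx -0.011 0.021
0.1 73 ty -0.073 0.064 tx -0.013 0.021
0.11 92 ty -0.073 0.066 tx -0.012 0.014
0.12 23 ty -0.069 -0.002 tx -0.009 0.034
0.13 58 ty -0.038 0.015 tx -0.018 0.039
0.14 55 ty -0.039 0.013 tx -0.02 0.039
0.15 65 ty -0.039 0.018 tx -0.019 0.038
0.16 71 ty -0.04 0.015 tx -0.024 0.037
0.17 56 ty -0.039 0.005 tx -0.015 0.038
0.18 12 ty -0.044 0.013 tx -0.003 0.043
0.19 84 ty -0.048 0.025 tx -0.027 0.047
```

View pics/grip1.png

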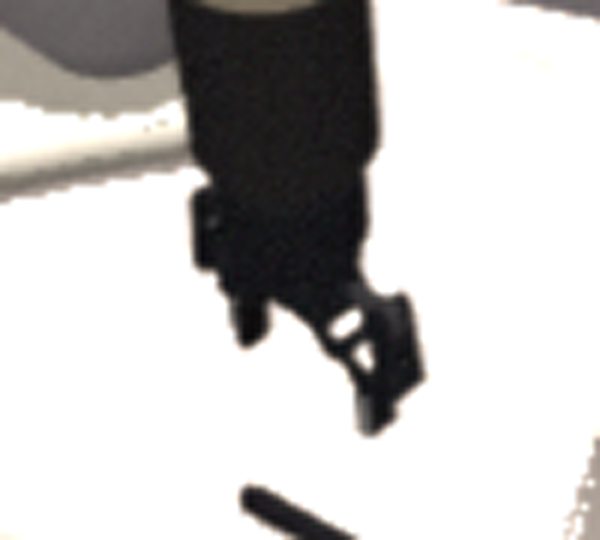

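```bash
python3 - <<'E'
from h import *
z=load("top");W=cloud(z,z["d"])
for u,v in [(345,232),(368,239),(385,244),(402,250),(450,190),(455,205)]: print(u,v,W[v,u].round(3),topress(W[v,u]).round(3))
k=np.zeros((400,640),bool);k[215:260,325:410]=1;k&=W[...,2]>.006
print(W[k].min(0),W[k].max(0))
z=np.load("sideB.npz"); W=cloud(z,z["d"])
from bench import robot
s=robot.read_state(); D=W-s['tcp_pos']; psi=s['orientation'][2];c,q=np.cos(psi),np.sin(psi)
tx=c*D[...,0]+q*D[...,1]; ty=q*D[...,0]-c*D[...,1]; up=D[...,2]
m=(z["d"]>0)&(abs(tx)<.04)&(abs(ty)<.13)&(up>-.02)&(up<.13)
print('min up',np.sort(up[m])[:6].round(4))
for a in np.arange(.036,.13,.004):
    k=m&(up>=a)&(up<a+.004)&(ty<0); 
    if k.sum(): print(round(a,3),np.sort(ty[k])[:3].round(4), np.sort(ty[m&(up>=a)&(up<a+.004)])[-2:].round(4))
rep((-.051,-.376,.1))
E
```

```text
345 232 [ 0.334 -0.122  0.003] [-0.146 -0.269]
368 239 [ 0.314 -0.196  0.014] [-0.152 -0.345]
385 244 [ 0.3   -0.25   0.017] [-0.156 -0.401]
402 250 [ 0.282 -0.306  0.015] [-0.164 -0.459]
450 190 [ 0.481 -0.461  0.002] [ 0.059 -0.577]
455 205 [ 0.432 -0.479 -0.001] [ 0.015 -0.603]
[ 0.24627758 -0.33063278  0.0060064 ] [ 0.39377759 -0.01205334  1.55075891]
min up [0.0143 0.0149 0.015  0.0158 0.0159 0.0162]
0.036 [-0.0588 -0.0552 -0.0526] [0.045  0.0458]
0.04 [-0.0588 -0.0528 -0.0513] [0.0443 0.0451]
0.044 [-0.06   -0.0549 -0.0528] [0.0448 0.0493]
0.048 [-0.0581 -0.0537 -0.0491] [0.0475 0.0476]
0.052 [-0.0655 -0.0535 -0.0452] [0.0518 0.0579]
0.056 [-0.0545 -0.0541 -0.0535] [0.0631 0.0654]
0.06 [-0.0737 -0.0557 -0.0543] [0.0629 0.0741]
0.064 [-0.0749 -0.0743 -0.0737] [0.0637 0.067 ]
0.068 [-0.0762 -0.0757 -0.0756] [0.0644 0.0683]
0.072 [-0.0697 -0.0652 -0.0642] [0.0688 0.0707]
0.076 [-0.0751 -0.0729 -0.0714] [0.0604 0.0666]
0.08 [-0.0734 -0.0724 -0.0701] [0.0645 0.0678]
0.084 [-0.0733 -0.0718 -0.0715] [0.0621 0.0677]
0.088 [-0.0736 -0.0728 -0.0716] [0.0631 0.0692]
0.092 [-0.0711 -0.0703 -0.0701] [0.0613 0.0679]
0.096 [-0.0719 -0.0712 -0.0699] [0.0623 0.0662]
0.1 [-0.0731 -0.0705 -0.0702] [0.0591 0.0611]
0.104 [-0.0702 -0.0693 -0.0684] [0.0586 0.0622]
0.108 [-0.0727 -0.0708 -0.0691] [0.0597 0.0638]
0.112 [-0.0689 -0.0684 -0.0679] [0.0633 0.0663]
0.116 [-0.0682 -0.0675 -0.0665] [0.0626 0.0637]
0.12 [-0.0689 -0.0665 -0.0663] [-0.0344 -0.0327]
0.124 [-0.0416 -0.0381 -0.0368] [-0.0363 -0.034 ]
0.128 [-0.0383 -0.0378 -0.0357] [-0.021  -0.0015]
t 2.7 tcp [ 0.4279 -0.1826  0.3028] press [-0.0423 -0.3121] rpy [ 1.80e+02  1.00e-01 -2.52e+01] F [ 0.2 -0.  -0.2] gap 0.999
shift [0.0081 0.0639 0.2028]
```

The side close-up shows that the knuckle behind each open finger sticks out to 75 mm, from about 62 mm above the TCP. The tool can't be leaned in this interface, so I'll push low with that outer face and keep the body some 80 mm behind the head.

```bash
python3 -m pendant '-1 .0013 .0107 -.0 -3;-1 .0013 .0107 .03 0;-1 .0013 .0107 .03 0;-1 .0013 .0107 .03 0;-1 .0013 .0107 .03 0;-1 .0013 .0107 .03 0;-1 0 0 .03 0;-1 0 0 .02 0'; python3 -c "from h import *;rep((-.051,-.376,.007))"
```

```text
time: 3.5
tcp_pos: [0.4099, -0.2435, 0.1015]
orientation: [3.142, 0.002, -0.386]
force: [0.0, -1.0, -0.4]
finger_gap: 1.0
t 3.5 tcp [ 0.4099 -0.2435  0.1015] press [-0.0491 -0.3752] rpy [ 1.80e+02  1.00e-01 -2.21e+01] F [ 0.  -1.  -0.4] gap 1.0
shift [-0.0017  0.0011  0.0945]
```

```bash
python3 -m pendant '-1 -.0017 .001 .02 0;-1 0 0 .02 0;-1 0 0 .02 0;-1 0 0 .015 0;-1 0 0 .01 0;-1 0 0 .007 0;-1 0 0 .002 0;-1 0 0 0 0'; python3 - <<'E'
from h import *
from bench import robot
rep((-.051,-.376,.007))
p,d=robot.snapshot("side"); c=robot.camera_params("side"); np.savez("sideC.npz",p=p,d=d,**c)
q=p[100:290,190:400,::-1]
cv2.imwrite("pics/side2.png",cv2.resize(np.clip(q*1.5,0,255).astype(np.uint8),None,fx=3.1,fy=3.1,interpolation=cv2.INTER_CUBIC))
p,d=robot.snapshot("wrist");cv2.imwrite("pics/wrist2.png",p[:,:,::-1])
E
```

```text
time: 4.3
tcp_pos: [0.409, -0.2445, 0.0094]
orientation: [3.142, -0.0, -0.386]
force: [-0.4, -0.2, -0.0]
finger_gap: 1.0
t 4.3 tcp [ 0.409  -0.2445  0.0094] press [-0.0498 -0.3764] rpy [180.   -0.  -22.1] F [-0.4 -0.2 -0. ] gap 1.0
shift [-0.0013 -0.0001  0.0024]
```

View pics/side2.png

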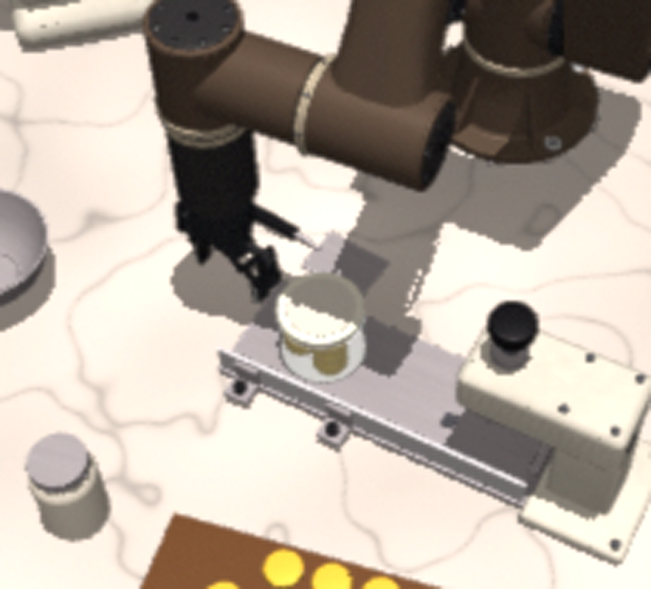

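View pics/wrist2.png

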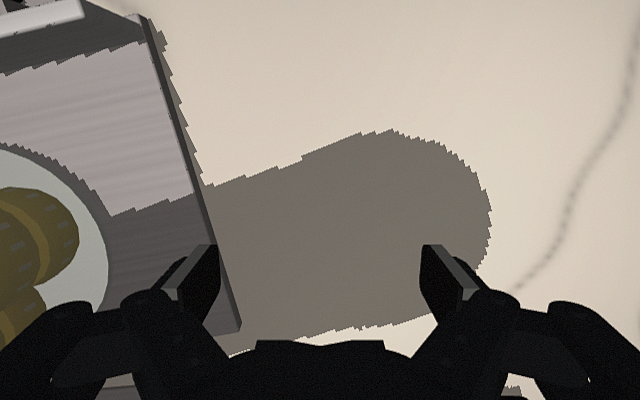

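```bash
python3 -m pendant '-1 -.001 -.005 .0024 0;-1 0 -.004 0 0;-1 0 -.003 0 0;-1 0 -.003 0 0;-1 0 -.003 0 0;-1 0 -.003 0 0;-1 0 -.003 0 0;-1 0 -.003 0 0'; python3 -m pendant '-1 0 -.003 0 0;-1 0 -.003 0 0;-1 0 -.003 0 0;-1 0 -.003 0 0;-1 0 -.003 0 0;-1 0 -.003 0 0;-1 0 -.003 0 0;-1 0 -.003 0 0'; python3 - <<'E'
from h import *
from bench import robot
rep()
p,d=robot.snapshot("side"); c=robot.camera_params("side"); np.savez("sideC.npz",p=p,d=d,**c)
q=p[130:270,220:420,::-1]
cv2.imwrite("pics/side3.png",cv2.resize(np.clip(q*1.5,0,255).astype(np.uint8),None,fx=4,fy=4,interpolation=cv2.INTER_CUBIC))
W2=cloud(c,d); mm=(W2[...,2]>.09)&(W2[...,2]<.1)&(p.min(-1)>120); k=np.zeros_like(mm);k[180:260,260:360]=1
n,l,s,cc=cv2.connectedComponentsWithStats((mm&k).astype(np.uint8)); i=1+s[1:,4].argmax(); q=(W2[l==i][:,:2]).astype(np.float32); (c0,r)=cv2.minEnclosingCircle(q); print('tub press',topress(c0),r,s[i])
E
```

```text
time: 5.2
tcp_pos: [0.4181, -0.2191, 0.0069]
orientation: [3.142, 0.0, -0.387]
force: [-0.6, -1.5, 0.1]
finger_gap: 1.001
time: 6.0
tcp_pos: [0.4272, -0.1968, 0.0069]
orientation: [3.142, 0.0, -0.387]
force: [-0.7, -0.5, 0.9]
finger_gap: 0.998
t 6.0 tcp [ 0.4272 -0.1968  0.0069] press [-0.0404 -0.3262] rpy [180.    0.  -22.2] F [-0.7 -0.5  0.9] gap 0.998
tub press [-0.01362421 -0.20337761] 0.04888297617435455 [286 199  28  16 267]
```

View pics/side3.png

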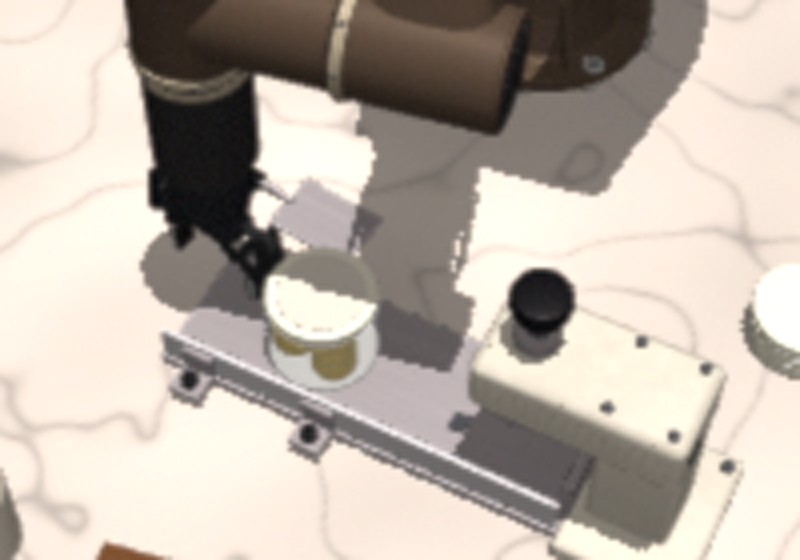

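Contact is made and the tub slides upright, now at press (-14,-203) mm. I'll continue.

```bash
python3 -m pendant '-1 0 -.0035 0 0;-1 0 -.0035 0 0;-1 0 -.0035 0 0;-1 0 -.0035 0 0;-1 0 -.0035 0 0;-1 0 -.0035 0 0;-1 0 -.0035 0 0;-1 0 -.0035 0 0'; python3 -m pendant '-1 0 -.0035 0 0;-1 0 -.0035 0 0;-1 0 -.0035 0 0;-1 0 -.0035 0 0;-1 0 -.0035 0 0;-1 0 -.0035 0 0;-1 0 -.0035 0 0;-1 0 -.0035 0 0'; cat > look.py <<'E'
import sys
from h import *
from bench import robot
rep()
p,d=robot.snapshot("side"); c=robot.camera_params("side")
q=p[130:270,220:420,::-1]
cv2.imwrite(f"pics/{sys.argv[1]}.png",cv2.resize(np.clip(q*1.5,0,255).astype(np.uint8),None,fx=4,fy=4,interpolation=cv2.INTER_CUBIC))
W2=cloud(c,d); mm=(W2[...,2]>.086)&(W2[...,2]<.102)&(p.min(-1)>70); k=np.zeros_like(mm);k[180:260,260:370]=1
n,l,s,cc=cv2.connectedComponentsWithStats((mm&k).astype(np.uint8)); i=1+s[1:,4].argmax(); q=W2[l==i]; (c0,r)=cv2.minEnclosingCircle(q[:,:2].astype(np.float32)); print('tub press',topress(c0),r,s[i])
A=np.c_[[topress(x) for x in q],np.ones(len(q))]; print('lid slope x,y',np.linalg.lstsq(A,q[:,2],rcond=None)[0][:2].round(3),'z',np.median(q[:,2]))
E
python3 look.py side4
```

```text
time: 6.85
tcp_pos: [0.4378, -0.1708, 0.0069]
orientation: [-3.142, 0.0, -0.387]
force: [-0.3, -1.1, -0.0]
finger_gap: 0.998
time: 7.65
tcp_pos: [0.4483, -0.1449, 0.0069]
orientation: [3.142, 0.0, -0.387]
force: [-0.3, -0.9, 0.4]
finger_gap: 0.999
t 7.65 tcp [ 0.4483 -0.1449  0.0069] press [-0.0288 -0.2714] rpy [180.    0.  -22.2] F [-0.3 -0.9  0.4] gap 0.999
tub press [-0.001996   -0.14887482] 0.05125203728675842 [299 200  28  26 569]
lid slope x,y [-0.014 -0.002] z 0.0953883113664729
```

View pics/side4.png

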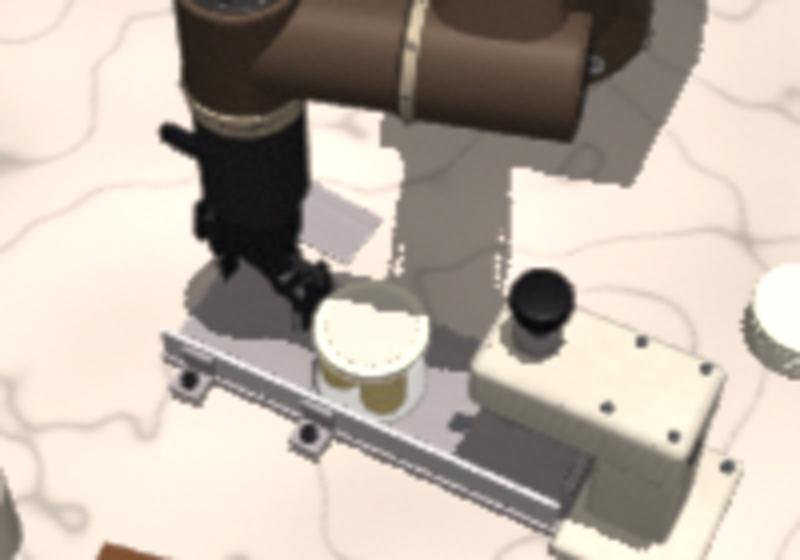

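```bash
python3 -m pendant '-1 0 -.0035 0 0;-1 0 -.0035 0 0;-1 0 -.0035 0 0;-1 0 -.003 0 0;-1 -.0008 -.0039 0 0;-1 -.0008 -.0039 0 0;-1 -.0008 -.0039 0 0;-1 -.0008 -.0039 0 0';python3 -m pendant '-1 -.0008 -.0039 0 0;-1 -.0008 -.0039 0 0;-1 -.0008 -.0039 0 0;-1 -.0008 -.0039 0 0;-1 -.0008 -.0039 0 0;-1 -.0008 -.0039 0 0;-1 -.0008 -.0039 0 0;-1 -.0008 -.0039 0 0'; python3 look.py side5
```

```text
time: 8.5
tcp_pos: [0.4563, -0.1167, 0.0069]
orientation: [-3.142, -0.0, -0.387]
force: [-0.3, -0.8, -0.0]
finger_gap: 1.001
time: 9.3
tcp_pos: [0.4621, -0.0854, 0.0069]
orientation: [3.142, 0.0, -0.387]
force: [-0.5, -0.2, 0.2]
finger_gap: 1.002
t 9.3 tcp [ 0.4621 -0.0854  0.0069] press [-0.0258 -0.2104] rpy [180.    0.  -22.2] F [-0.5 -0.2  0.2] gap 1.002
tub press [ 0.00190819 -0.09124166] 0.052398353815078735 [314 208  27  26 519]
lid slope x,y [-0.005  0.015] z 0.09551343030402593
```

View pics/side5.png

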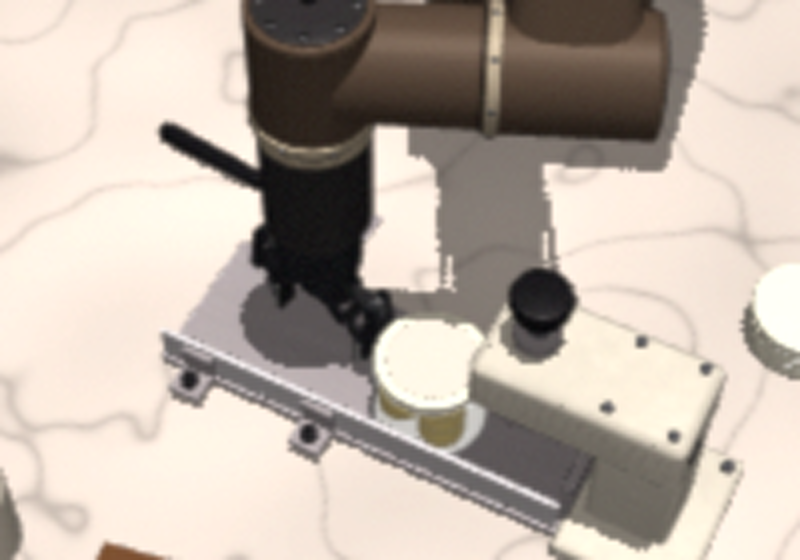

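```bash
python3 -m pendant '-1 -.0008 -.0039 0 0;-1 -.0008 -.0039 0 0;-1 -.0008 -.0039 0 0;-1 -.0008 -.0039 0 0;-1 -.0008 -.0039 0 0;-1 -.0008 -.0039 0 0;-1 -.0008 -.0039 0 0;-1 -.0008 -.0039 0 0';python3 -m pendant '-1 -.0008 -.0039 0 0;-1 -.0008 -.0039 0 0;-1 -.0008 -.0039 0 0;-1 -.0008 -.0039 0 0;-1 -.0008 -.0039 0 0;-1 -.0006 -.0029 0 0;-1 -.0006 -.0029 0 0;-1 -.0006 -.0029 0 0'; python3 look.py side6
```

```text
time: 10.15
tcp_pos: [0.4679, -0.0541, 0.0069]
orientation: [3.142, 0.0, -0.387]
force: [-0.8, -0.4, 0.3]
finger_gap: 1.001
time: 10.95
tcp_pos: [0.4732, -0.0259, 0.0069]
orientation: [3.142, 0.0, -0.387]
force: [-0.2, -1.6, 0.0]
finger_gap: 1.003
t 10.95 tcp [ 0.4732 -0.0259  0.0069] press [-0.0255 -0.1498] rpy [180.    0.  -22.2] F [-0.2 -1.6  0. ] gap 1.003
tub press [ 0.00745246 -0.03253117] 0.05245796591043472 [330 215  23  26 219]
lid slope x,y [-0.021  0.007] z 0.09521043969377925
```

View pics/side6.png

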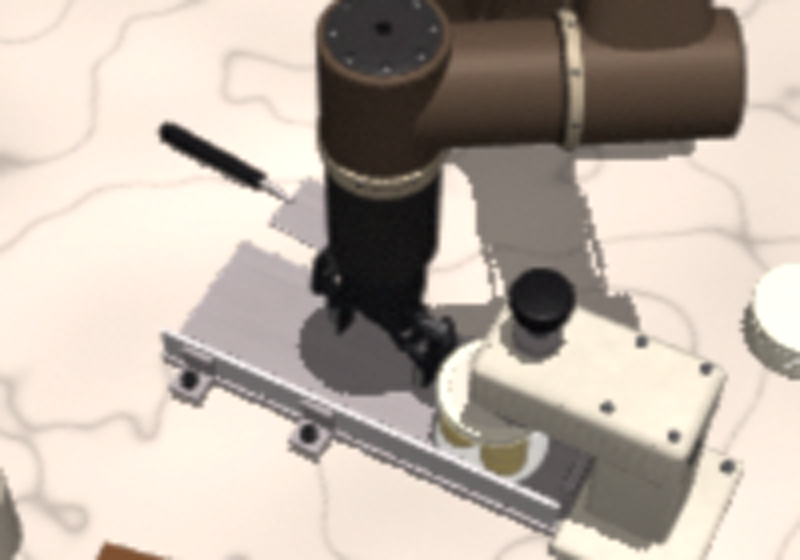

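```bash
python3 -m pendant '-1 -.0005 -.0024 0 0;-1 -.0005 -.0024 0 0;-1 -.0005 -.0024 0 0;-1 -.0005 -.0024 0 0;-1 -.0005 -.0024 0 0;-1 -.0005 -.0024 0 0;-1 -.0004 -.002 0 0;-1 -.0004 -.002 0 0'; python3 look.py side7
```

```text
time: 11.8
tcp_pos: [0.4766, -0.0075, 0.0069]
orientation: [3.142, 0.0, -0.387]
force: [-1.1, -0.8, 1.3]
finger_gap: 1.003
t 11.8 tcp [ 0.4766 -0.0075  0.0069] press [-0.0254 -0.1311] rpy [180.    0.  -22.2] F [-1.1 -0.8  1.3] gap 1.003
tub press [ 0.0118514  -0.00998848] 0.04796548932790756 [334 222  25  22 154]
lid slope x,y [-0.033 -0.015] z 0.09468695296156351
```

View pics/side7.png

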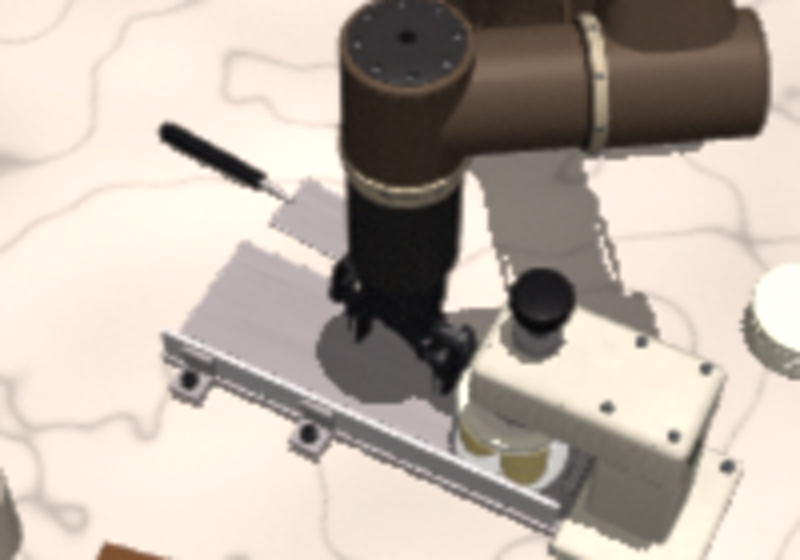

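```bash
python3 -m pendant '-1 -.0002 -.001 0 0;-1 -.0002 -.001 0 0;-1 -.0002 -.001 0 0;-1 -.0002 -.001 0 0;-1 -.0002 -.001 0 0;-1 -.0002 -.001 0 0;-1 -.0001 -.0006 0 0;-1 0 0 0 0';  python3 -c "from h import *;rep()"
```

```text
time: 12.65
tcp_pos: [0.4782, -0.0008, 0.007]
orientation: [-3.141, -0.0, -0.386]
force: [-0.4, 0.8, -0.5]
finger_gap: 1.001
t 12.65 tcp [ 0.4782 -0.0008  0.007 ] press [-0.0251 -0.1242] rpy [-180.    -0.   -22.1] F [-0.4  0.8 -0.5] gap 1.001
```

```bash
python3 -m pendant '-1 -.0001 -.0004 0 0;-1 -.0001 -.0004 0 0;-1 -.0001 -.0004 0 0;-1 -.0001 -.0004 0 0;-1 0 -.0004 0 0;-1 0 0 0 0;-1 0 0 0 0;-1 0 0 0 0';  python3 look.py side8
```

```text
time: 13.45
tcp_pos: [0.4782, 0.0009, 0.0069]
orientation: [3.142, 0.0, -0.387]
force: [0.2, -1.0, -0.3]
finger_gap: 1.001
t 13.45 tcp [0.4782 0.0009 0.0069] press [-0.0254 -0.1225] rpy [180.    0.  -22.2] F [ 0.2 -1.  -0.3] gap 1.001
tub press [ 0.02858314 -0.00066813] 0.04106160253286362 [337 230  23  15 132]
lid slope x,y [-0.021 -0.015] z 0.09497858871515422
```

View pics/side8.png

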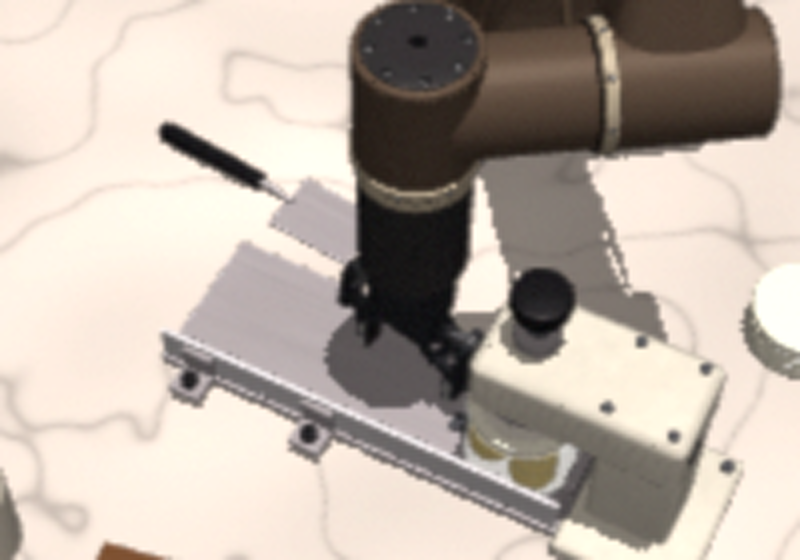

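```bash
python3 -m pendant '-1 -.0001 -.0005 0 0;-1 -.0001 -.0005 0 0;-1 -.0001 -.0005 0 0;-1 -.0001 -.0005 0 0;-1 0 0 0 0;-1 0 0 0 0;-1 0 0 0 0;-1 0 0 0 0';  python3 -c "from h import *;rep()"
```

```text
time: 14.3
tcp_pos: [0.4787, 0.003, 0.0069]
orientation: [-3.142, -0.0, -0.387]
force: [0.4, -0.9, 0.4]
finger_gap: 1.006
t 14.3 tcp [0.4787 0.003  0.0069] press [-0.0253 -0.1204] rpy [-180.    -0.   -22.2] F [ 0.4 -0.9  0.4] gap 1.006
```

```bash
python3 -m pendant '-1 -.0001 -.0004 0 0;-1 -.0001 -.0004 0 0;-1 -.0001 -.0004 0 0;-1 0 0 0 0;-1 0 0 0 0;-1 0 0 0 0;-1 0 0 0 0;-1 0 0 0 0';  python3 - <<'E'
from h import *
from bench import robot
for i in range(4):
    rep()
    p,d=robot.snapshot("side")
q=p[190:260,310:400,::-1]
cv2.imwrite("pics/side9.png",cv2.resize(np.clip(q*1.7,0,255).astype(np.uint8),None,fx=8,fy=8,interpolation=cv2.INTER_CUBIC))
E
```

```text
time: 15.1
tcp_pos: [0.478, 0.0034, 0.0068]
orientation: [3.14, 0.001, -0.387]
force: [-1.6, -5.6, 1.5]
finger_gap: 1.004
t 15.1 tcp [0.478  0.0034 0.0068] press [-0.026  -0.1201] rpy [ 1.799e+02  1.000e-01 -2.220e+01] F [-1.6 -5.6  1.5] gap 1.004
t 15.15 tcp [0.478  0.0035 0.0068] press [-0.026  -0.1201] rpy [ 1.799e+02  1.000e-01 -2.220e+01] F [-1.9 -6.5  1.4] gap 1.001
t 15.2 tcp [0.478  0.0034 0.0068] press [-0.026  -0.1201] rpy [ 1.799e+02  1.000e-01 -2.220e+01] F [-1.6 -6.4  1.4] gap 1.0
t 15.25 tcp [0.478  0.0034 0.0068] press [-0.0261 -0.1201] rpy [ 1.799e+02  1.000e-01 -2.220e+01] F [-1.8 -6.   2.1] gap 0.997
```

View pics/side9.png

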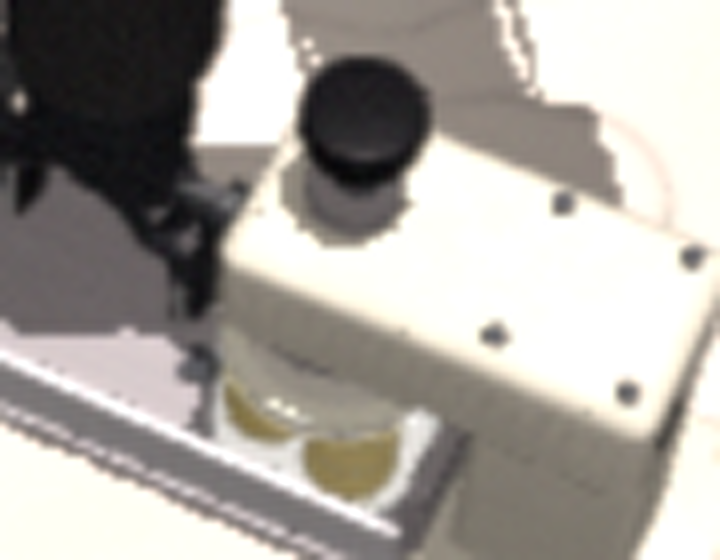

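Forces rose to 6.5 N, so the tub is on the end stop. I'll back off and check the catch.

```bash
python3 -m pendant '-1 0 .002 0 0;-1 0 .006 0 0;-1 0 .012 0 0;-1 0 .02 0 0;-1 0 .03 0 0;-1 0 .03 0 0;-1 0 .02 0 0;-1 0 0 0 0';  python3 - <<'E'
from h import *
from bench import robot
rep()
p,d=robot.snapshot("side"); 
q=p[180:260,290:390,::-1]
cv2.imwrite("pics/side10.png",cv2.resize(np.clip(q*1.7,0,255).astype(np.uint8),None,fx=7,fy=7,interpolation=cv2.INTER_CUBIC))
p,d=robot.snapshot("wrist");cv2.imwrite("pics/wrist10.png",p[:,:,::-1])
E
```

```text
time: 16.1
tcp_pos: [0.4317, -0.1091, 0.0068]
orientation: [3.141, 0.001, -0.389]
force: [-0.2, -0.3, -0.3]
finger_gap: 1.0
t 16.1 tcp [ 0.4317 -0.1091  0.0068] press [-0.0516 -0.2391] rpy [180.    0.  -22.3] F [-0.2 -0.3 -0.3] gap 1.0
```

View pics/side10.png

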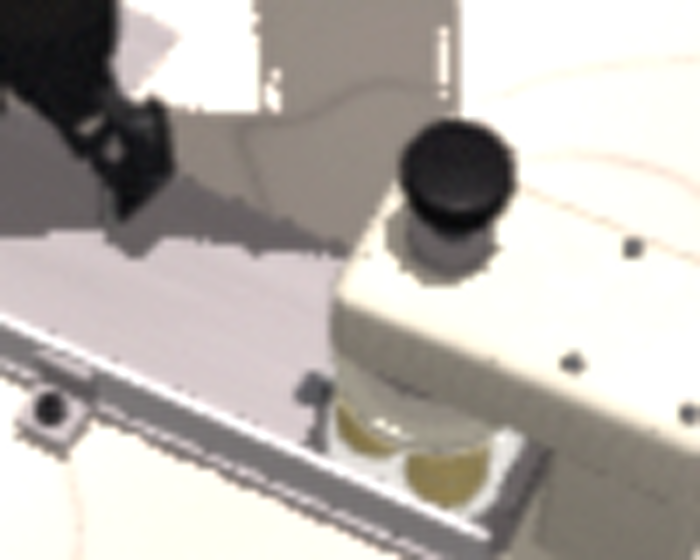

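View pics/wrist10.png

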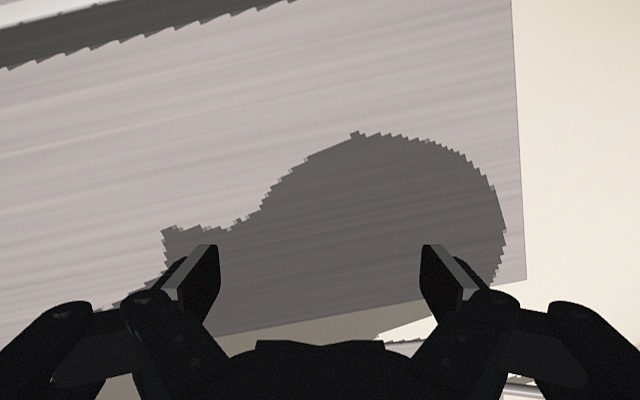

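```bash
python3 - <<'E'
from h import *
from bench import robot
z0=load("side")
p,d=robot.snapshot("side"); c=robot.camera_params("side"); np.savez("sideD.npz",p=p,d=d,**c)
for nm,pp,dd,cc in [("start",z0["p"],z0["d"],z0),("now",p,d,c)]:
    W=cloud(cc,dd); X=(W[...,:2]-K)@EX; Y=(W[...,:2]-K)@EY
    for lo in np.arange(-.085,-.045,.005):
        m=(abs(X)<.007)&(Y>=lo)&(Y<lo+.005)&(W[...,2]<.05)
        print(nm,round(lo,3),m.sum(),np.round(np.sort(W[m][:,2])*1000,1)[-6:])
    # tub rear/lid front line seen: bottom wall
E
```

```text
start -0.085 5 [ 8.8 11.  11.9 12.5 15.3]
start -0.08 5 [10.5 12.5 12.6 15.6 22.8]
start -0.075 6 [10.6 11.4 12.4 13.  13.2 15.4]
start -0.07 5 [ 8.   8.1 13.1 14.1 19.3]
start -0.065 4 [10.4 12.7 15.3 17.3]
start -0.06 5 [11.6 13.9 15.6 15.6 15.7]
start -0.055 4 [11.4 12.9 15.4 21.7]
start -0.05 5 [ 9.1 12.3 15.1 16.  20.9]
start -0.045 5 [ 7.8  8.2 11.1 13.3 18. ]
now -0.085 5 [13.  14.2 14.5 16.9 17.4]
now -0.08 5 [ 7.9 10.4 11.7 11.7 15. ]
now -0.075 5 [ 5.9  8.3 12.  14.7 15.5]
now -0.07 5 [ 9.7 10.9 13.1 13.5 14.5]
now -0.065 5 [10.  13.7 14.4 16.2 19.1]
now -0.06 5 [ 9.4 11.5 14.9 17.5 17.6]
now -0.055 2 [10.7 14.1]
now -0.05 0 []
now -0.045 0 []
```

```bash
python3 -m pendant '-1 0 0 -.03 0;-1 0 0 -.03 0;-1 0 0 -.03 0;-1 0 0 -.03 0;-1 0 0 -.03 0;-1 0 0 -.03 0;1 0 0 -.02 0;1 0 0 0 0';  python3 - <<'E'
from h import *
from bench import robot
rep((-.05,-.15,.2))
p,d=robot.snapshot("wrist");cv2.imwrite("pics/wrist11.png",np.clip(p[:,:,::-1]*1.4,0,255).astype(np.uint8))
E
```

```text
time: 17.05
tcp_pos: [0.4356, -0.1063, 0.21]
orientation: [-3.139, -0.005, -0.385]
force: [-0.2, 0.9, 0.0]
finger_gap: 0.693
t 17.05 tcp [ 0.4356 -0.1063  0.21  ] press [-0.0483 -0.2357] rpy [-179.9   -0.3  -22.1] F [-0.2  0.9  0. ] gap 0.693
shift [-0.0192 -0.0835  0.01  ]
```

View pics/wrist11.png

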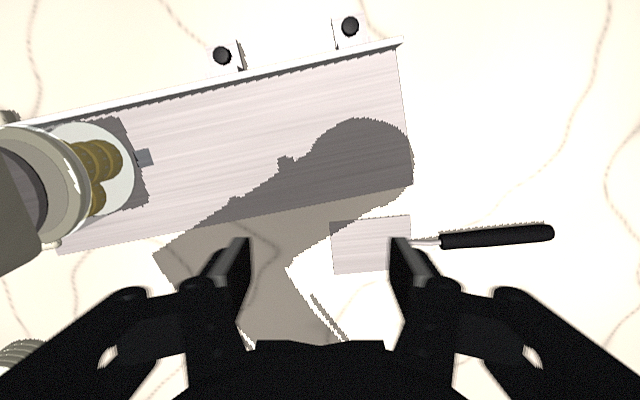

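```bash
python3 -m pendant '1 -.001 -.007 -.011 0;1 -.001 -.007 -.011 0;1 -.001 -.007 -.011 0;1 -.001 -.007 -.011 0;1 -.001 -.007 -.011 0;1 -.001 -.007 -.011 0;1 -.001 -.007 -.011 0;1 -.001 -.007 -.011 0';  python3 - <<'E'
from h import *
from bench import robot
rep((0,0,.3)); c=robot.camera_params("wrist")
p,d=robot.snapshot("wrist"); np.savez("wrist12.npz",p=p,d=d,**c)
cv2.imwrite("pics/wrist12.png",np.clip(p[:,:,::-1]*1.4,0,255).astype(np.uint8))
def proj(X): 
    q=c["K"]@(c["R"]@X+c["t"]); return (q[:2]/q[2]).round(0)
u,v=proj(np.r_[toworld((0,-.06)),.014]).astype(int); print(u,v)
q=p[max(0,v-40):v+40,max(0,u-50):u+50,::-1]; cv2.imwrite("pics/catch12.png",cv2.resize(np.clip(q*1.4,0,255).astype(np.uint8),None,fx=7,fy=7,interpolation=cv2.INTER_CUBIC))
E
```

```text
time: 17.9
tcp_pos: [0.4474, -0.0515, 0.2959]
orientation: [-3.142, -0.0, -0.387]
force: [0.2, -0.4, -0.4]
finger_gap: 0.001
t 17.9 tcp [ 0.4474 -0.0515  0.2959] press [-0.0464 -0.1796] rpy [-180.    -0.   -22.2] F [ 0.2 -0.4 -0.4] gap 0.001
shift [ 0.0083 -0.1853 -0.0041]
219 140
```

View pics/catch12.png

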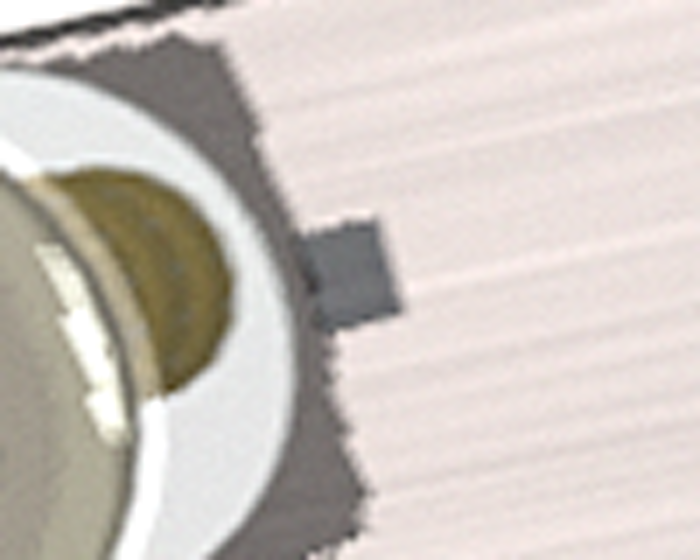

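View pics/wrist12.png

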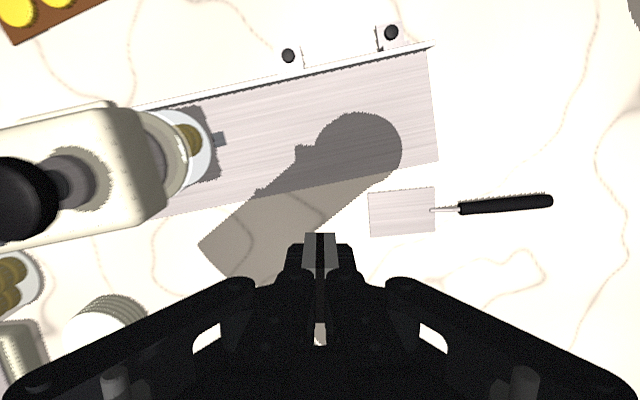

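```bash
python3 - <<'E'
from h import *
c=np.load("wrist12.npz")
for n,u,v,z in [("tub rear",289,290,.012),("catch edge",312,285,.016),("catch foot",392,263,.012),("tub top-left pt",150,103,.012),("tub low",262,490,.012)]:
    print(n,topress(ray(c,169+u/7,100+v/7,z)).round(4))
E
```

```text
tub rear [ 0.0008 -0.0475]
catch edge [ 0.001  -0.0532]
catch foot [ 0.0016 -0.0671]
tub top-left pt [ 0.0375 -0.0329]
tub low [-0.0335 -0.0319]
```

The wrist view shows the catch at (222,139) standing clear of the tub's rear, at press y -53 against about -48 mm for the tub. Next is the knob.

```bash
python3 -m pendant '1 .0012 -.0265 0 0;1 .0012 -.0265 0 0;1 .0012 -.0265 0 0;1 .0012 -.0265 0 0;1 .0012 -.0265 0 0;1 .0012 -.0265 0 0;1 .0012 -.0263 0 0;1 0 0 .005 0';  python3 - <<'E'
from h import *
rep((0.0,0,.256))
E
cat > knob.py <<'E'
import sys
from h import *
from bench import robot
p,d=robot.snapshot("top"); q=p[120:210,200:350,::-1]
cv2.imwrite(f"pics/{sys.argv[1]}.png",cv2.resize(np.clip(q*1.5,0,255).astype(np.uint8),None,fx=5,fy=5,interpolation=cv2.INTER_CUBIC))
p,d=robot.snapshot("side"); q=p[140:260,300:420,::-1]
cv2.imwrite(f"pics/{sys.argv[1]}s.png",cv2.resize(np.clip(q*1.5,0,255).astype(np.uint8),None,fx=5,fy=5,interpolation=cv2.INTER_CUBIC))
E
python3 knob.py k1
```

```text
time: 18.75
tcp_pos: [0.5262, 0.1188, 0.2897]
orientation: [3.142, -0.0, -0.385]
force: [0.3, -0.7, -0.1]
finger_gap: -0.003
t 18.75 tcp [0.5262 0.1188 0.2897] press [0.0009 0.0019] rpy [180.   -0.  -22.1] F [ 0.3 -0.7 -0.1] gap -0.003
shift [-0.0005  0.0021  0.0337]
```

View pics/k1s.png

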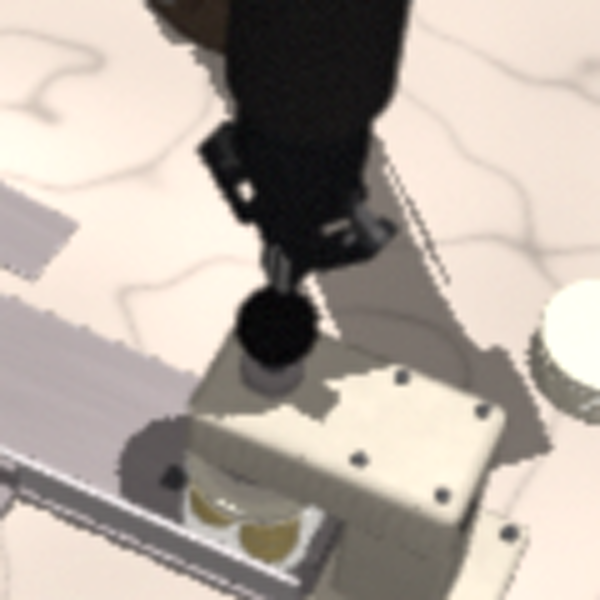

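```bash
python3 -m pendant '1 0 .002 .006 0;1 0 0 .006 0;1 0 0 .006 0;1 0 0 .006 0;1 0 0 .004 0;1 0 0 .003 0;1 0 0 .002 0;1 0 0 .002 0';python3 -m pendant '1 0 0 .001 0;1 0 0 .002 0;1 0 0 .002 0;1 0 0 .002 0;1 0 0 .002 0;1 0 0 .002 0;1 0 0 .002 0;1 0 0 .002 0'
```

```text
time: 19.65
tcp_pos: [0.5243, 0.1146, 0.2548]
orientation: [-3.142, -0.0, -0.387]
force: [0.3, -0.1, 0.3]
finger_gap: -0.005
time: 20.45
tcp_pos: [0.5243, 0.1145, 0.2398]
orientation: [-3.141, -0.0, -0.387]
force: [-3.0, 0.3, 4.7]
finger_gap: -0.001
```

```bash
python3 -m pendant '1 0 0 .001 0;1 0 0 .001 0;1 0 0 .001 0;1 0 0 .001 0;1 0 0 .001 0;1 0 0 .001 0;1 0 0 .001 0;1 0 0 .0 0';python3 -m pendant '1 0 0 .0005 0;1 0 0 .0005 0;1 0 0 .0005 0;1 0 0 .0005 0;1 0 0 .0005 0;1 0 0 .0005 0;1 0 0 .0005 0;1 0 0 0 0'
```

```text
time: 21.25
tcp_pos: [0.5242, 0.1145, 0.233]
orientation: [-3.141, -0.0, -0.387]
force: [-3.0, 1.2, 5.1]
finger_gap: 0.003
time: 22.05
tcp_pos: [0.5243, 0.1146, 0.2306]
orientation: [-3.141, -0.001, -0.386]
force: [-5.8, 1.0, 12.0]
finger_gap: -0.001
```

```bash
python3 -m pendant '1 0 0 .0005 0;1 0 0 .0005 0;1 0 0 .0005 0;1 0 0 .0005 0;1 0 0 .0005 0;1 0 0 0 0;1 0 0 0 0;1 0 0 0 0'
```

```text
time: 22.85
tcp_pos: [0.5243, 0.1146, 0.2281]
orientation: [-3.141, -0.001, -0.386]
force: [-6.6, 0.4, 12.4]
finger_gap: 0.001
```

```bash
python3 -m pendant '1 0 0 .0005 0;1 0 0 .0005 0;1 0 0 .0005 0;1 0 0 .0 0;1 0 0 .0 0;1 0 0 0 0;1 0 0 0 0;1 0 0 0 0'
```

```text
time: 23.65
tcp_pos: [0.5243, 0.1145, 0.228]
orientation: [-3.14, -0.002, -0.386]
force: [-10.1, 0.8, 22.0]
finger_gap: 0.001
```

```bash
python3 -m pendant '1 0 0 .0004 0;1 0 0 0 0;1 0 0 0 0;1 0 0 0 0;1 0 0 0 0;1 0 0 0 0;1 0 0 0 0;1 0 0 0 0'; python3 -m pendant '1 0 0 -.002 0;1 0 0 -.003 0;1 0 0 -.004 0;1 0 0 -.004 0;1 0 0 -.005 0;1 0 0 -.005 0;1 0 0 -.005 0;1 0 0 -.005 0';python3 -m pendant '1 0 0 -.005 0;1 0 0 -.01 0;1 0 0 -.02 0;1 0 .03 -.02 0;1 0 .04 0 0;1 0 .04 0 0;1 0 .04 0 0;1 0 .04 0 0'; python3 knob.py k2; python3 -c "from h import *;rep((-.0464,-.1796,.296))"
```

```text
time: 24.45
tcp_pos: [0.5243, 0.1146, 0.2279]
orientation: [-3.14, -0.002, -0.386]
force: [-11.8, 1.0, 25.6]
finger_gap: 0.003
time: 25.25
tcp_pos: [0.5241, 0.1145, 0.2581]
orientation: [3.141, 0.0, -0.387]
force: [0.2, -0.9, -1.0]
finger_gap: -0.002
time: 26.05
tcp_pos: [0.4517, -0.0627, 0.3137]
orientation: [-3.141, -0.001, -0.386]
force: [0.2, -0.4, 0.7]
finger_gap: 0.001
t 26.15 tcp [ 0.4508 -0.0644  0.3141] press [-0.0407 -0.1917] rpy [-1.80e+02 -1.00e-01 -2.23e+01] F [0.9 1.  0.5] gap -0.003
shift [-0.0081 -0.0106  0.0181]
```

View pics/k2s.png

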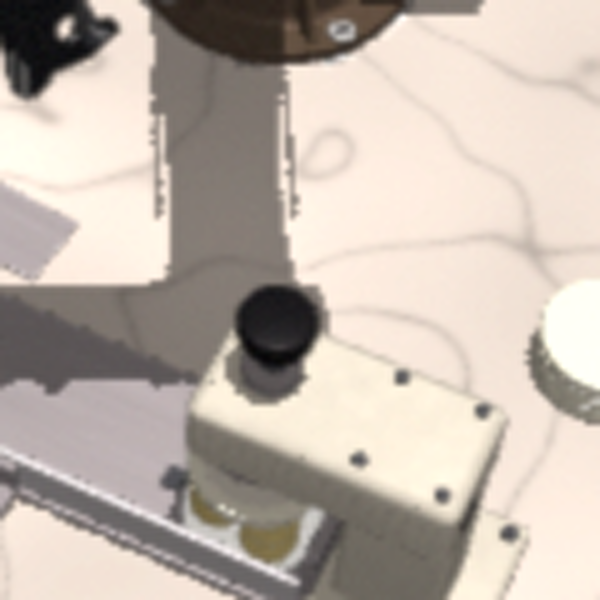

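View pics/k2.png

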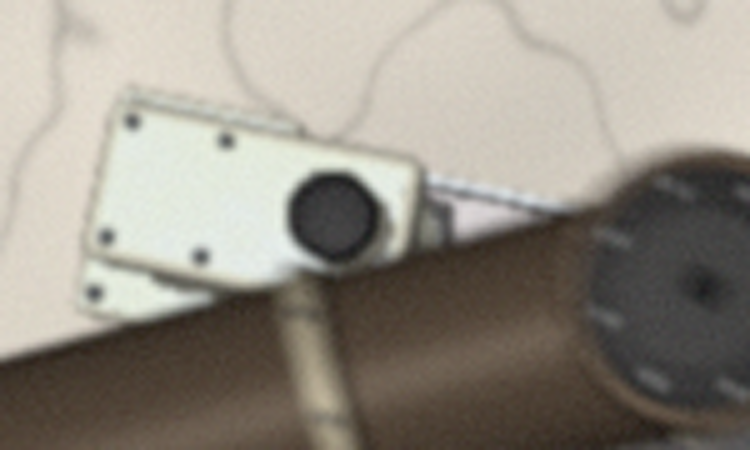

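```bash
python3 - <<'E'
from h import *
from bench import robot
c=robot.camera_params("wrist"); p,d=robot.snapshot("wrist"); o=np.load("wrist12.npz")
cv2.imwrite("pics/wrist13.png",np.clip(p[:,:,::-1]*1.4,0,255).astype(np.uint8))
for cc,dd,n in [(o,o["d"],"before"),(c,d,"after")]:
    W=cloud(cc,dd); X=(W[...,:2]-K)@EX; Y=(W[...,:2]-K)@EY
    m=(np.hypot(X,Y)<.047)&(Y<-.041)&(W[...,2]>.05)&(W[...,2]<.11); print(n,'lid z',m.sum(),np.median(W[m][:,2]) if m.any() else None)
    m=(np.hypot(X,Y)<.02)&(W[...,2]>.2); print('knob',m.sum(),np.median(W[m][:,2]) if m.any() else None)
p,d=robot.snapshot("top"); W=cloud(robot.camera_params("top"),d); m=(np.hypot(W[...,0]-.525,W[...,1]-.117)<.018)&(W[...,2]<.28); print('knob top',np.median(W[m][:,2]))
c=robot.camera_params("side");p,d=robot.snapshot("side"); D=np.load("sideD.npz")
for n,dd in [("before",D["d"]),("after",d)]:
    W=cloud(c,dd);X=(W[...,:2]-K)@EX; Y=(W[...,:2]-K)@EY
    m=(np.hypot(X,Y)<.05)&(W[...,2]>.05)&(W[...,2]<.112)&(Y<.05); print(n,m.sum(),np.percentile(W[m][:,2],[50,80,95]).round(4))
E
```

```text
before lid z 260 0.09384361241333017
knob 3289 0.2524853782885676
after lid z 163 0.08930833173121204
knob 3429 0.2529301593426953
knob top 0.2538026149430201
before 160 [0.0938 0.0968 0.0992]
after 178 [0.0891 0.0922 0.0945]
```

View pics/wrist13.png

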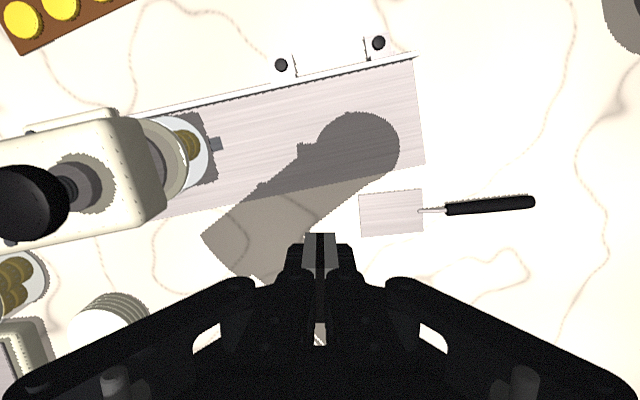

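The lid is about 4.6 mm lower by depth in two views, the knob is back at 254 mm, and the catch is up behind the tub. Handing in.

```bash
python3 -c "
from bench import robot
print(robot.job_done())"
```

```text
the job is handed in; nothing more can be done
None
```

The tub is closed and stands in the press with its lid on. I handed the job in at about 26 s with the arm clear of everything; no verdict was reported.

- **Pushing:** The interface cannot lean the tool, so I pushed low with the outer side of one open finger and kept the gripper body well behind the head. The tub slid to the fence and along it to the end stop at about 30–40 mm/s, slowing near the end. It stayed level in every check, and I stopped at about 6.5 N against the stop.
- **Catch:** The wrist picture shows the catch fully visible just behind the tub, with its edge at about -53 mm and the tub's rear at about -48 mm. A depth check of the catch's height was too noisy to use, so this rests on the picture.
- **Pressing:** I pressed the knob with shut fingers until it stopped about 26 mm down. The downward force peaked at about 26 N, with about 12 N of sideways force at the fingertips.
- **Last checks:** The lid is 4.5–4.7 mm lower in two camera views, against the nominal 5 mm; the difference is within camera error, and the force had risen steeply. The knob is back up at 254 mm. The pictures show no sign of other things having been touched, but I did not re-measure the finished tubs, the spare lids or the bowl.

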